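# Arm the lamp controller and hold its test key

### The job

Arm the lamp controller by pressing its three black buttons one at a time, each well down and released before the next: first the smallest, then the middle-sized, then the largest. Then take the steel key from its wooden block, push it down into the key slot until it is fully home (a wiggle helps it past the sticky pins), turn it clockwise (seen from above) a quarter turn to the stop, and finish there: the switch springs back, so the program ends with the gripper still holding the key turned. Do not shift the multimeter, the wire spool or the lamp.

Things in the scene. Friction and masses are not known exactly. Their poses are not given: they have to be found in the camera images.
- case: the lamp controller: dark steel case, 180 (its x) by 280 mm (its y), 90 mm high, aluminium corners, fixed to the table. Origin at the centre of its underside. In its flat top, along its y axis: the key switch at y = -85 mm, the three buttons at y = -20, 40 and 100 mm, in any order.
- lock_mouth (a point): centre of the key slot's mouth, flush with the panel top in a 50 mm square aluminium plate. Axes as the case: z up, x along the slot's long side. The slot, 21 (x) by 9 mm (y) with a 1.5 mm bevel, runs through the 10 mm plate, which keeps the key from turning until its lower end is over 20 mm down, and from coming out while it is turned.
- lock_floor (a point): centre of the floor of the turning plug below the plate, 24 mm under the mouth; the key is home here. The plug's slot, 21 x 8 mm, lines up with the plate's at rest. From 13 to 23 mm below the mouth two sprung, sticky pins squeeze the key: pushing past takes some 5 to 15 N, less with small yaw wiggles.
- lock (a joint): turn of the plug, rad, clockwise seen from above: 0 at rest (slot along the case's x), 1.5 at its stop, the quarter turn. A spring turns it back to 0 (0.02 N m at rest, 0.075 N m at the stop). The key has about 0.1 rad of play in the plug, so the key must turn that much further than the plug.
- key: steel key, 72 mm long, about 50 g, at the start upright in its block's slot. Origin at the centre of its lower end, z up along it. A foot 18 (x) by 6 mm (y), 10 mm high, lower edge rounded; a round neck of 6 mm; then the flat bow from 44 to 72 mm. Same either way round. Home in the switch, its origin is 24 mm below the mouth.
- key_bow (a point): centre of the key's flat rectangular bow, where it is held: 34 mm wide (key x), 10 mm thick (key y, the way to pinch it), 28 mm high, 58 mm above the key's lower end. This centre stands 34 mm above the block's top at the start, and 34 mm above the panel when the key is home.
- holder: wooden block, 50 x 50 mm, 60 mm high, fixed to the table; in its top a 19.5 x 7.5 mm slot, 24 mm deep, long side along its x, in which the key stands, key x along block x. Origin at the centre of its underside.
- b_small_top (a point): smallest round push button, flat matt black cap 16 mm across in a low aluminium collar (32 mm across, 12 mm high) on the controller's top, one of three. This point is the centre of the cap's top, 22 mm above the panel when released. It presses straight down.
- b_small (a joint): how far the smallest button is pressed down: 0 released, 0.006 m fully down (its stop). A spring resists with 1.5 N at first and 5 N fully down and brings it back up; past 0.004 counts as pressed.
- b_medium_top (a point): middle-sized round push button, flat matt black cap 26 mm across in a low aluminium collar (42 mm across, 12 mm high) on the controller's top, one of three. This point is the centre of the cap's top, 22 mm above the panel when released. It presses straight down.
- b_medium (a joint): how far the middle-sized button is pressed down: 0 released, 0.006 m fully down (its stop). A spring resists with 1.5 N at first and 5 N fully down and brings it back up; past 0.004 counts as pressed.
- b_large_top (a point): largest round push button, flat matt black cap 38 mm across in a low aluminium collar (54 mm across, 12 mm high) on the controller's top, one of three. This point is the centre of the cap's top, 22 mm above the panel when released. It presses straight down.
- b_large (a joint): how far the largest button is pressed down: 0 released, 0.006 m fully down (its stop). A spring resists with 1.5 N at first and 5 N fully down and brings it back up; past 0.004 counts as pressed.
- meter: bystander: yellow multimeter lying flat, 80 x 150 mm, 39 mm high. Origin at the centre of its underside.
- spool: bystander: empty white wire spool, standing on its end, 84 mm diameter, 50 mm high. Origin at the centre of its underside.
- lamp: bystander: lamp, a white globe on a round concrete foot, 72 mm diameter, 80 mm high. Origin at the centre of its underside.
Things that resemble listed ones, but are neither listed nor needed, are in the scene too. Several things have the shape of the key; the one meant has the colours described above.

How it is judged:
By the outcome, as a careful person would: the job done as asked, in the order asked, and still so for the second after the job is handed in, while the arm keeps its last pose, push and grip.
It also fails if it takes over 69 s, if anything falls off the work surface, if the arm or the gripper's body presses on something with over 40 N, if the wrist force passes 120 N, or if a joint passes its speed limit or range.

### The arm

A 6-joint arm with a two-finger parallel gripper is mounted at the origin on the work surface. World frame = base frame: x ahead of the robot, y to its left, z up, the work surface at z = 0. Lengths are in m, angles in rad, forces in N, time in s.
With the tool pointing down it reaches from about 0.35 to 0.85 m from the base axis. Payload 8.1 kg.
Tool frame: the origin (TCP) lies at the centre of the arm's flange, where the gripper is bolted on; the fingertips stand 186 mm ahead of it and the grasp point (between the pads) lies 167 mm ahead of it; z points along the fingers, y is the line along which they close (so a half turn about z gives the same grasp; the last joint's range is limited). The gripper opens to 93 mm and grips with 3 to 60 N. Pads are 15 mm wide; open, the fingers measure 128 mm over their backs; the gripper's body (75 mm by 188 mm) begins 65 mm behind the grasp point.
Start: joints at [-0.085, 0.13, 1.488, -0, 1.523, -0.085], TCP at [0.6, 0, 0.405] pointing down, gripper open.
Joint ranges: [-2.96, 2.96], [-0.89, 2.26], [0.02, 2.5], [-1.34, 4.48], [0, 2.73], [-2.66, 2.66]. Speed limits (rad/s): [2.39, 2.39, 2.79, 3.14, 3.14, 3.14].

### API

Orientations are given as a rotation vector (axis times angle).
In Python, from plant import robot gives the robot as it stands.
- The arm moves only by the tool apply_moves, never from a script. Its argument "series" is a list of rows, each a list of 2 entries, a list of its own where there are three numbers: the shift along the tool's x, y, z in mm, then the turn, a rotation vector about the tool's x, y, z in rad. A call has 1 to 12 rows; each row shifts and turns the commanded pose from where the row before left it, along the tool's axes as they then stand; what a row does not reach is not made up. A row lasts 1/12 s, in which the tool goes at most 41.7 mm and 7.16 degrees, less where a joint would pass 70% of its speed; a pose out of reach is approached as far as the arm can. A call is refused whole if a number of a shift passes 41.7 or a number of a turn 0.125, either way. A call with a gripper value outside its range is refused whole. "claw" is the opening, from 0 (shut) to 1 (fully open), set as the call begins (left out, the last holds). The fingers move at their own pace and stop on an object; "newtons" is the grip in N (left out, the last holds). Time passes only in rows, so rows that do not move let the fingers close. It gives the time, the measured TCP pose, the force, the opening and the grip force at its end, in the units of the state.
- robot.read_state(): the state, without advancing time (a new reading comes with each control period).
- robot.read_camera(name): name is "scene" or "side" or "wrist"; returns (picture, depth): 400x640x3 uint8, blue, green, red; 400x640 float32, m along the optical axis (not along the pixel's ray), 0 where there is no reading.
- robot.calibration(name): a dict with "fx", "fy", "cx", "cy" (pixels), "D" ([k1, k2, p1, p2, k3] as OpenCV has them; the pictures are not rectified), "extrinsics" (4x4, takes a point from world to camera coordinates). Camera axes: x right, y down, z forward; pixel columns grow to the right and rows downward; lengths in m; the calibration is good to about 2 mm. A picture is of the moment at which its call begins: read the wrist's pose just before it. calibration takes no time and is no camera call; for the wrist camera it gives the pose at the moment of the call.
- robot.close_job(): hands the job in; it is judged then, once.
The state is a dict: "t": time; "q": joint angles; "dq": joint speeds; "joint_torque": joint torques, N m; "tool_pos": TCP position; "orientation": TCP orientation; "force": force on the tool from outside, world axes, zero at the start; "wrist_torque": the same for the moment, N m; "opening": finger opening in m; "gripper_force": force on a finger pad.
Only numpy, scipy, OpenCV 4.12 (cv2) and the standard library are available. Lean on these libraries where they do the work, as an engineer would, in place of code of your own. Each camera call takes 0.05 s, during which the arm holds its last target. There are 200 camera calls.

## Working session

There is one attempt and no reset: what is moved stays moved. The work goes in short steps, Python scripts to look and compute and a tool call to move; the robot and the scene stay as the last step left them, time stands still between calls to the robot, and variables do not carry over. Pictures are saved under pics/ and viewed, at most 10 in all, crops included, and the job is handed in when it is done.

Besides the shell and the picture viewer there is one more tool, called after "Call:" as name([rows], argument=value, ...), one row to a line, values as JSON. apply_moves: Moves the arm, as the interface text tells. Its arguments: {"type":"object","properties":{"series":{"type":"array"},"claw":{"type":"number"},"newtons":{"type":"number"}},"required":["series"]}

```bash
mkdir -p pics; cat > h.py <<'E'
import numpy as np, cv2
from plant import robot
def grab(n):
    c=robot.calibration(n); p,d=robot.read_camera(n); return p,d,c
def K(c): return np.array([[c['fx'],0,c['cx']],[0,c['fy'],c['cy']],[0,0,1.]])
def ray(c,uv):
    n=cv2.undistortPoints(np.array(uv,float).reshape(-1,1,2),K(c),np.array(c['D'],float)).reshape(-1,2)
    E=np.array(c['extrinsics']);R,t=E[:3,:3],E[:3,3]
    return -R.T@t, np.c_[n,np.ones(len(n))]@R
def onplane(c,uv,z):
    o,d=ray(c,uv); return o+d*((z-o[2])/d[:,2])[:,None]
def cloud(c,dep):
    v,u=np.mgrid[:400,:640]; o,d=ray(c,np.c_[u.ravel(),v.ravel()])
    P=o+d*dep.reshape(-1,1); P[dep.ravel()==0]=np.nan
    return P.reshape(400,640,3)
def proj(c,P):
    E=np.array(c['extrinsics']); return cv2.projectPoints(np.array(P,float).reshape(-1,1,3),cv2.Rodrigues(E[:3,:3])[0],E[:3,3],K(c),np.array(c['D'],float))[0].reshape(-1,2)
E
python3 - <<'E'
from h import *
import pickle
for n in ['scene','side','wrist']:
    p,d,c=grab(n); cv2.imwrite(f'pics/{n}0.png',p); pickle.dump((p,d,c),open(n+'0.pkl','wb'))
    E=np.array(c['extrinsics']); print(n,-E[:3,:3].T@E[:3,3],E[2,:3],c['fx'],c['D'])
print(robot.read_state())
E
```

```text
scene [ 1.07321466 -0.74332625  0.84729346] [-0.46431794  0.60798902 -0.64401723] 374.52829182711514 [-0.09018981  0.          0.          0.          0.        ]
side [0.15304682 0.81119431 0.70687543] [ 0.32441422 -0.77982069 -0.53538313] 444.25043123280125 [-0.12200219  0.          0.          0.          0.        ]
wrist [0.59977719 0.08342077 0.38227777] [-6.23460219e-04 -2.97848261e-01 -9.54613024e-01] 305.93765896953636 [-0.00416079  0.          0.          0.          0.        ]
{'t': 0.15, 'q': array([-8.53831056e-02,  1.31001392e-01,  1.48901455e+00,  1.70413369e-05,
        1.52295747e+00, -8.54256618e-02]), 'dq': array([-0.00082016,  0.00039218, -0.00244279, -0.00018452, -0.00109166,
        0.00111131]), 'joint_torque': array([ 8.59073725e-05, -5.60473788e+01, -4.92333663e+01,  7.68201635e-02,
        3.05504061e-02, -1.41810942e-04]), 'tool_pos': array([5.99838712e-01, 4.95529219e-05, 4.03928039e-01]), 'orientation': array([-2.22064041e+00, -2.22073308e+00,  1.37631660e-03]), 'force': array([-0.66830331,  0.40409007, -0.72882697]), 'wrist_torque': array([-0.00519213, -0.02545057, -0.04095806]), 'gripper_force': 0.0, 'opening': 0.09283993068238171}
```

View pics/scene0.png

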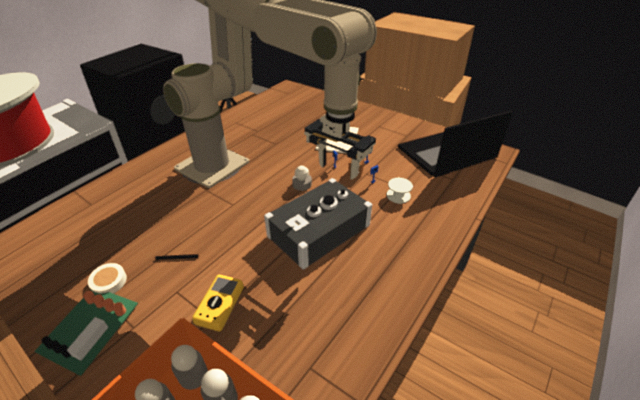

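View pics/side0.png

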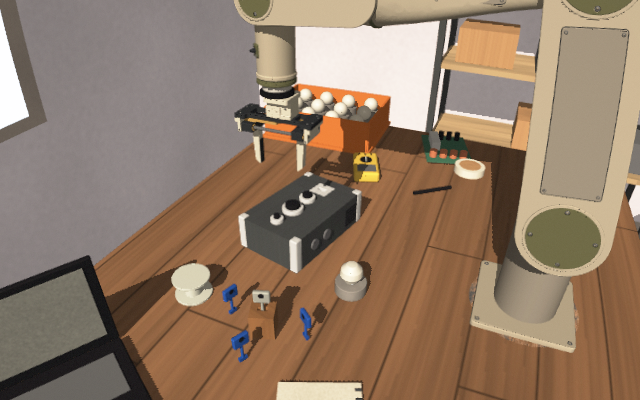

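View pics/wrist0.png

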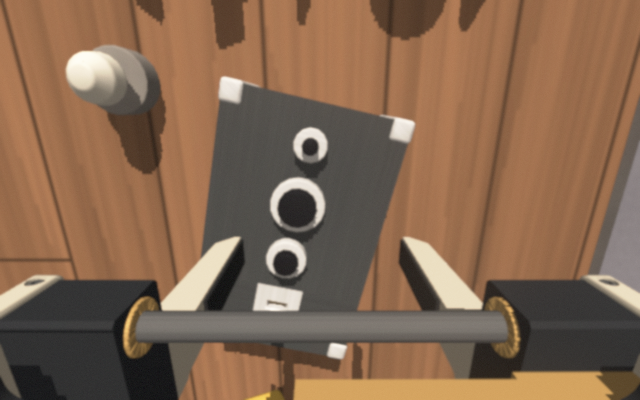

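The pictures show the wrist view: the case, small cap (310,145), large (298,205), medium (286,260), lock plate (277,300). The side view shows the steel key on its block at (262,297), with blue decoys around at (230,295), (240,345) and (306,320), the lamp at (350,280) and the spool at (192,283).

```bash
python3 - <<'E'
from h import *
import pickle
p,d,c=pickle.load(open('wrist0.pkl','rb'))
g=p.max(2)
P=cloud(c,d)
for n,(u,v),r in [('small',(310,145),14),('large',(298,205),25),('med',(286,260),18)]:
    m=np.zeros(g.shape,np.uint8); cv2.circle(m,(u,v),r,255,-1)
    k=((g<45)&(m>0)).astype(np.uint8)
    nn,l,s,ce=cv2.connectedComponentsWithStats(k); i=1+s[1:,4].argmax()
    w=onplane(c,[ce[i]],.112)[0]; q=onplane(c,[[s[i,0],ce[i][1]],[s[i,0]+s[i,2],ce[i][1]]],.112)
    print(n,ce[i],w,'diam',np.linalg.norm(q[1]-q[0]),'depthz',np.nanmedian(P[l==i][:,2]))
for u,v in [(277,300),(232,90),(402,130),(337,351)]: print((u,v),onplane(c,[(u,v)],.09)[0],P[v,u])
p,d,c=pickle.load(open('side0.pkl','rb')); P=cloud(c,d)
hsv=cv2.cvtColor(p,cv2.COLOR_BGR2HSV)
blue=((hsv[...,0]>105)&(hsv[...,0]<130)&(hsv[...,1]>120)&(hsv[...,2]>60)).astype(np.uint8)
nn,l,s,ce=cv2.connectedComponentsWithStats(blue)
for i in range(1,nn):
    if s[i,4]>30:
        Q=P[l==i]; print('blue',ce[i],s[i,4],np.nanmedian(Q,0),'z',np.nanmin(Q[:,2]),np.nanmax(Q[:,2]))
Q=P[270:335,240:290].reshape(-1,3)
up=Q[(Q[:,2]>.075)&(Q[:,2]<.13)]
print('key',len(up),np.median(up,0),up.min(0),up.max(0)); r=cv2.minAreaRect(up[:,:2].astype(np.float32)*1000);print(r)
up=Q[(Q[:,2]>.055)&(Q[:,2]<.065)];print('blocktop',len(up),cv2.minAreaRect(up[:,:2].astype(np.float32)*1000))
cv2.imwrite('pics/a.png',np.hstack([cv2.resize(p[255:375,190:340],None,fx=4,fy=4,interpolation=2)]))
E
```

```text
small [309.25  150.425] [0.58897495 0.04542664 0.112     ] diam 0.010566061312695581 depthz 0.11055758908257662
large [296.30141844 209.62411348] [ 0.57632411 -0.0097006   0.112     ] diam 0.032697756637519705 depthz 0.11046247118451
med [284.96901408 263.41408451] [ 0.5638323 -0.0659727  0.112    ] diam 0.0207765995870657 depthz 0.11049575449742463
(277, 300) [ 0.55047182 -0.12380975  0.09      ] [ 0.55016529 -0.1250981   0.08818291]
(232, 90) [0.51908555 0.09645615 0.09      ] [0.51927366 0.09642577 0.09068134]
(402, 130) [0.67488326 0.06150552 0.09      ] [0.67480295 0.06152896 0.09031253]
(337, 351) [ 0.61853406 -0.19406128  0.09      ] [ 0.61843277 -0.19256275  0.09157843]
blue [230.08163265 296.15816327] 196 [0.57796258 0.2766946  0.05674842] z -0.0011187578259049813 0.07313632762613087
blue [305.50588235 321.58235294] 170 [0.40572849 0.27708127 0.06024672] z -0.00029870820784061447 0.07337385443465938
blue [240.17479675 343.5203252 ] 246 [0.4940658  0.37378093 0.05844852] z 0.001979203504389293 0.07308954599466222
key 215 [0.49290751 0.2903262  0.09870107] [0.47774175 0.27962918 0.07580653] [0.51016956 0.29792135 0.10974877]
((494.0104675292969, 289.50433349609375), (33.65067672729492, 12.635211944580078), 14.534173011779785)
blocktop 451 ((487.3909912109375, 308.97607421875), (51.375946044921875, 94.75395965576172), 20.27665901184082)
```

View pics/a.png

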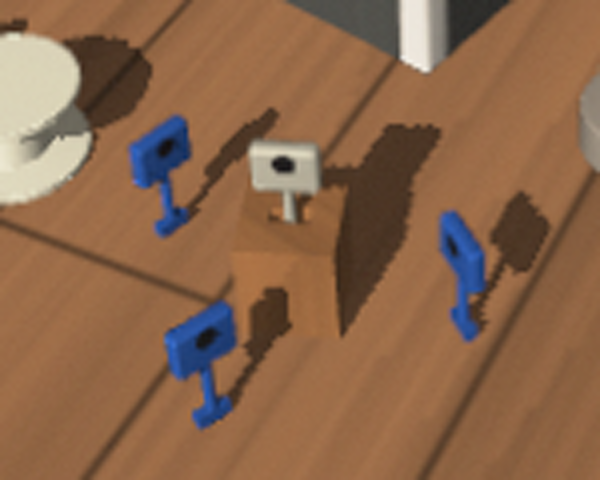

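The crop shows the steel bow at about (284,167), with the neck in the block slot and the blue decoys well apart. Now I'll refine the buttons, lock and key using depth height slices and masks across the views.

```bash
python3 - <<'E'
from h import *
import pickle
for nm in ['wrist','side','scene']:
    p,d,c=pickle.load(open(nm+'0.pkl','rb')); P=cloud(c,d); z=P[...,2]
    inr=(np.abs(P[...,0]-.575)<.1)&(P[...,1]>-.2)&(P[...,1]<.1)
    k=((z>.1065)&(z<.118)&inr).astype(np.uint8)
    nn,l,s,ce=cv2.connectedComponentsWithStats(k)
    for i in range(1,nn):
        if s[i,4]>15:
            Q=P[l==i]; (a,b),r=cv2.minEnclosingCircle(Q[:,:2].astype(np.float32)*1000)
            print(nm,'cap',s[i,4],Q.mean(0).round(4),'circ',round(a,1),round(b,1),round(r,1))
p,d,c=pickle.load(open('wrist0.pkl','rb'))
# white parts
hsv=cv2.cvtColor(p,cv2.COLOR_BGR2HSV)
k=((hsv[...,1]<60)&(hsv[...,2]>140)).astype(np.uint8); k[:, :200]=0;k[:,425:]=0
cs,_=cv2.findContours(k,cv2.RETR_EXTERNAL,cv2.CHAIN_APPROX_NONE)
for q in cs:
    if cv2.contourArea(q)>80:
        pl=onplane(c,q.reshape(-1,2),.09)[:,:2].astype(np.float32)*1000; pc=onplane(c,q.reshape(-1,2),.102)[:,:2].astype(np.float32)*1000
        print(cv2.boundingRect(q),'rect@90',cv2.minAreaRect(pl),'circ@102',cv2.minEnclosingCircle(pc))
for nm in ['side','scene']:
    p,d,c=pickle.load(open(nm+'0.pkl','rb')); P=cloud(c,d); Q=P.reshape(-1,3)
    m=(np.hypot(Q[:,0]-.494,Q[:,1]-.29)<.03)&(Q[:,2]>.082)&(Q[:,2]<.12); up=Q[m]
    print(nm,'key',len(up),up.mean(0) if len(up) else '', cv2.minAreaRect(up[:,:2].astype(np.float32)*1000) if len(up) else '')
    m=(np.hypot(Q[:,0]-.494,Q[:,1]-.29)<.045)&(Q[:,2]>.055)&(Q[:,2]<.065); up=Q[m]
    if len(up):print('blk',len(up),up.mean(0),cv2.minAreaRect(up[:,:2].astype(np.float32)*1000))
E
```

```text
wrist cap 244 [0.5895 0.0486 0.11  ] circ 589.4 48.4 7.9
wrist cap 1173 [ 0.5767 -0.009   0.1103] circ 576.4 -9.9 18.9
wrist cap 472 [ 0.5636 -0.0673  0.1102] circ 563.5 -68.4 12.8
side cap 57 [ 0.5608 -0.0662  0.111 ] circ 560.4 -68.3 14.1
side cap 117 [ 0.5736 -0.0075  0.1113] circ 575.8 -9.4 20.1
side cap 28 [0.5874 0.0499 0.1105] circ 587.8 49.7 8.1
scene cap 17 [0.5907 0.046  0.1117] circ 591.4 47.3 8.6
scene cap 89 [ 0.5779 -0.013   0.112 ] circ 576.8 -13.2 20.5
scene cap 46 [ 0.5649 -0.0714  0.1119] circ 564.6 -70.1 13.1
(327, 343, 20, 16) rect@90 ((617.599609375, -193.20249938964844), (21.84233856201172, 20.60542869567871), 76.30473327636719) circ@102 ((617.2579956054688, -181.5358123779297), 12.77148151397705)
(253, 283, 50, 29) rect@90 ((550.6969604492188, -124.28181457519531), (36.642555236816406, 51.14506149291992), 77.89824676513672) circ@102 ((552.5632934570312, -116.35821533203125), 28.996631622314453)
(404, 238, 21, 36) rect@90 ((704.47705078125, -64.92664337158203), (16.28822898864746, 48.16035842895508), 32.32944869995117) circ@102 ((694.227783203125, -62.6021041870
[... 965 characters left out ...]
8935546875, 64.44705963134766), 17.874099731445312)
(219, 77, 39, 26) rect@90 ((523.8404541015625, 95.50939178466797), (20.292980194091797, 33.18739318847656), 77.4316177368164) circ@102 ((527.320556640625, 94.39794921875), 17.534564971923828)
side key 208 [0.49317116 0.29024539 0.09770999] ((494.0104675292969, 289.50433349609375), (33.65067672729492, 12.635211944580078), 14.534173011779785)
blk 450 [0.49272022 0.29238454 0.05925319] ((494.9671325683594, 288.46942138671875), (51.375946044921875, 51.031211853027344), 20.27665901184082)
scene key 0  
blk 33 [0.50427505 0.27788246 0.06051846] ((499.41925048828125, 281.4687194824219), (49.933143615722656, 43.235836029052734), 20.506017684936523)
```

Call:
apply_moves([
  [[12.1,-2.7,22],[0,0,0]],
  [[12.1,-2.7,22],[0,0,0]],
  [[12.1,-2.7,22],[0,0,0]],
  [[12.1,-2.7,22],[0,0,0]],
  [[0,0,0],[0,0,0]],
  [[0,0,0],[0,0,0]],
  [[0,0,0],[0,0,0]],
], claw=0, newtons=20)

```text
t: 0.73
tool_pos: [0.5897, 0.048, 0.318]
orientation: [2.221, 2.221, 0.001]
force: [-0.1, -0.3, 0.6]
opening: 0.0507
gripper_force: 0.0
```

Call:
apply_moves([
  [[0.5,-0.4,4],[0,0,0]],
  [[0,0,4],[0,0,0]],
  [[0,0,0],[0,0,0]],
  [[0,0,0],[0,0,0]],
  [[0,0,0],[0,0,0]],
  [[0,0,0],[0,0,0]],
  [[0,0,0],[0,0,0]],
  [[0,0,4],[0,0,0]],
  [[0,0,4],[0,0,0]],
  [[0,0,3],[0,0,0]],
  [[0,0,3],[0,0,0]],
  [[0,0,0],[0,0,0]],
])

```text
t: 1.73
tool_pos: [0.5887, 0.0489, 0.2942]
orientation: [-2.221, -2.221, 0.0]
force: [-2.0, -0.7, 2.9]
opening: 0.0003
gripper_force: 1.9
```

Call:
apply_moves([
  [[0,0,1.5],[0,0,0]],
  [[0,0,1],[0,0,0]],
  [[0,0,0],[0,0,0]],
  [[0,0,0],[0,0,0]],
])

```text
t: 2.07
tool_pos: [0.5888, 0.0489, 0.2925]
orientation: [-2.221, -2.221, 0.0]
force: [-2.7, -0.1, 5.0]
opening: 0.0005
gripper_force: 2.4
```

Call:
apply_moves([
  [[0,0,1.0],[0,0,0]],
  [[0,0,1],[0,0,0]],
  [[0,0,0],[0,0,0]],
])

```text
t: 2.32
tool_pos: [0.5888, 0.049, 0.2922]
orientation: [2.221, 2.221, 0.0]
force: [-8.9, 0.8, 16.8]
opening: 0.0005
gripper_force: 8.2
```

Call:
apply_moves([
  [[0,0,-12],[0,0,0]],
  [[0,0,-12],[0,0,0]],
  [[-29.3,-6.3,0],[0,0,0]],
  [[-29.3,-6.3,0],[0,0,0]],
  [[-29.3,-6.3,0],[0,0,0]],
  [[-29.3,-6.3,0],[0,0,0]],
  [[0,0,0],[0,0,0]],
  [[0,0,8],[0,0,0]],
  [[0,0,6],[0,0,0]],
  [[0,0,5],[0,0,0]],
  [[0,0,4.5],[0,0,0]],
  [[0,0,0],[0,0,0]],
])

```text
t: 3.32
tool_pos: [0.5638, -0.0674, 0.2922]
orientation: [2.22, 2.223, -0.001]
force: [-7.5, -1.0, 13.3]
opening: 0.0004
gripper_force: 6.8
```

Call:
apply_moves([
  [[0,0,0],[0,0,0]],
])

```text
t: 3.4
tool_pos: [0.5638, -0.0674, 0.2922]
orientation: [2.219, 2.223, -0.001]
force: [-8.6, -0.5, 15.9]
opening: 0.0002
gripper_force: 7.9
```

Call:
apply_moves([
  [[0,0,-12],[0,0,0]],
  [[0,0,-12],[0,0,0]],
  [[28.8,6.4,0],[0,0,0]],
  [[28.8,6.4,0],[0,0,0]],
  [[0,0,0],[0,0,0]],
  [[0,0,8],[0,0,0]],
  [[0,0,6],[0,0,0]],
  [[0,0,5],[0,0,0]],
  [[0,0,5],[0,0,0]],
  [[0,0,0],[0,0,0]],
  [[0,0,0],[0,0,0]],
])

```text
t: 4.32
tool_pos: [0.5763, -0.0111, 0.2922]
orientation: [-2.222, -2.22, -0.001]
force: [-8.3, 4.2, 15.9]
opening: 0.0001
gripper_force: 8.2
```

Call:
apply_moves([
  [[0,0,-20],[0,0,0]],
  [[0,0,-39],[0,0,0]],
  [[0,0,-39],[0,0,0]],
  [[37.6,-10.3,-5],[0,0,0]],
  [[37.6,-10.3,-5],[0,0,0]],
  [[37.6,-10.3,-5],[0,0,0]],
  [[37.6,-10.3,-5],[0,0,0]],
  [[37.6,-10.3,0],[0,0,0]],
  [[37.6,-10.3,0],[0,0,0]],
  [[37.6,-10.3,0],[0,0,0]],
  [[37.6,-10.3,0],[0,0,0]],
  [[0,0,0],[0,0,-0.12]],
], claw=0.55)

```text
t: 5.32
tool_pos: [0.4919, 0.2948, 0.4078]
orientation: [-2.086, -2.346, -0.001]
force: [-1.1, -0.7, 0.4]
opening: 0.0511
gripper_force: 0.0
```

Call:
apply_moves([
  [[0,0,0],[0,0,-0.12]],
  [[0,0,0],[0,0,-0.12]],
  [[0,0,0],[0,0,-0.12]],
  [[0,0,0],[0,0,-0.12]],
  [[0,0,0],[0,0,-0.12]],
  [[0,0,0],[0,0,-0.12]],
  [[0,0,0],[0,0,-0.12]],
  [[0,0,0],[0,0,-0.12]],
  [[0,0,0],[0,0,-0.12]],
  [[0,0,0],[0,0,-0.12]],
  [[0,0,0],[0,0,-0.12]],
  [[0,0,0],[0,0,-0.12]],
])

```text
t: 6.32
tool_pos: [0.4943, 0.2892, 0.4077]
orientation: [-0.01, -3.14, 0.001]
force: [0.2, -0.3, 0.1]
opening: 0.0511
gripper_force: 0.0
```

Call:
apply_moves([
  [[0,0,0],[0,0,-0.12]],
  [[0,0,0],[0,0,-0.12]],
  [[0,0,0],[0,0,0]],
  [[0,0,0],[0,0,0]],
])

```text
t: 6.65
tool_pos: [0.4942, 0.2894, 0.408]
orientation: [0.352, -3.121, 0.001]
force: [0.4, 1.0, 0.1]
opening: 0.0513
gripper_force: 0.0
```

```bash
python3 - <<'E'
from h import *
import pickle
p,d,c=grab('wrist'); cv2.imwrite('pics/wrist1.png',p); pickle.dump((p,d,c),open('wrist1.pkl','wb'))
s=robot.read_state(); print(s['tool_pos'],cv2.Rodrigues(s['orientation'])[0].round(4),s['q'][5])
P=cloud(c,d); Q=P.reshape(-1,3); near=np.hypot(Q[:,0]-.494,Q[:,1]-.29)<.045
for a,b in [(.1,.116),(.055,.065)]:
    up=Q[near&(Q[:,2]>a)&(Q[:,2]<b)].astype(np.float32)
    if len(up): print(len(up),up.mean(0),cv2.minAreaRect(up[:,:2]*1000))
E
```

```text
[0.49421528 0.28956512 0.40818484] [[-9.750e-01 -2.221e-01 -7.000e-04]
 [-2.221e-01  9.750e-01 -4.000e-04]
 [ 7.000e-04 -3.000e-04 -1.000e+00]] -1.3542132508645601
356 [0.4949017  0.28765458 0.10561251] ((495.9578552246094, 287.8626708984375), (33.871253967285156, 10.343445777893066), 19.854711532592773)
1658 [0.4937884  0.28748187 0.05847058] ((496.2118225097656, 287.907470703125), (50.606468200683594, 50.06428527832031), 20.07839012145996)
```

View pics/wrist1.png

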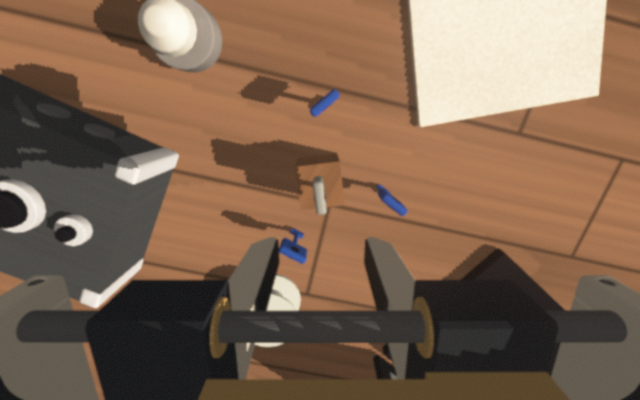

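The picture shows the steel bow at (319,195) on its block. Decoys are clear of the finger paths. Key yaw is 20° and its centre is (0.496, 0.288).

Call:
apply_moves([
  [[-1.3,-1.8,30],[0,0,-0.12]],
  [[0,0,35],[0,0,0]],
  [[0,0,35],[0,0,0]],
  [[0,0,25],[0,0,0]],
  [[0,0,15],[0,0,0]],
  [[0,0,7],[0,0,0]],
  [[0,0,0],[0,0,0]],
  [[0,0,0],[0,0,0]],
])

```text
t: 7.37
tool_pos: [0.496, 0.2887, 0.2623]
orientation: [-0.543, 3.094, 0.0]
force: [-1.2, -0.2, 0.8]
opening: 0.051
gripper_force: 0.0
```

Call:
apply_moves([
  [[0,0,0],[0,0,0]],
  [[0,0,0],[0,0,0]],
  [[0,0,0],[0,0,0]],
  [[0,0,0],[0,0,0]],
  [[0,0,0],[0,0,0]],
  [[0,0,0],[0,0,0]],
  [[0,0,0],[0,0,0]],
  [[0,0,0],[0,0,0]],
  [[0,0,0],[0,0,0]],
  [[0,0,0],[0,0,0]],
], claw=0, newtons=40)

```text
t: 8.2
tool_pos: [0.4958, 0.2885, 0.2618]
orientation: [-0.545, 3.094, -0.0]
force: [0.2, -2.3, 1.8]
opening: 0.0095
gripper_force: 40.0
```

Call:
apply_moves([
  [[0,0,-4],[0,0,0]],
  [[0,0,-10],[0,0,0]],
  [[0,0,-16],[0,0,0]],
  [[0,0,-22],[0,0,0]],
  [[0,0,-24],[0,0,0.113]],
  [[0,0,-24],[0,0,0.113]],
  [[0,0,0],[0,0,0.113]],
  [[0,0,0],[0,0,0.113]],
  [[0,0,0],[0,0,0.112]],
  [[0,0,0],[0,0,0]],
])

```text
t: 9.03
tool_pos: [0.4956, 0.2889, 0.3629]
orientation: [0.345, 3.122, 0.001]
force: [0.2, 0.1, 0.0]
opening: 0.0099
gripper_force: 40.0
```

Call:
apply_moves([
  [[-11.9,-28,0],[0,0,0]],
  [[-11.9,-28,0],[0,0,0]],
  [[-11.9,-28,0],[0,0,0]],
  [[-11.9,-28,0],[0,0,0]],
  [[-11.9,-28,0],[0,0,0]],
  [[-11.9,-28,0],[0,0,0]],
  [[-11.9,-28,0],[0,0,0]],
  [[-11.9,-28,0],[0,0,0]],
  [[-11.9,-28,0],[0,0,0]],
  [[-11.9,-28,0],[0,0,0]],
  [[-11.9,-28,0],[0,0,0]],
  [[-11.9,-28,0],[0,0,0]],
])

```text
t: 10.03
tool_pos: [0.5636, -0.0714, 0.3623]
orientation: [0.33, 3.124, 0.001]
force: [-0.0, -0.1, -0.6]
opening: 0.0094
gripper_force: 40.0
```

Call:
apply_moves([
  [[0,0,0],[0,0,0]],
  [[0,0,0],[0,0,0]],
  [[0,0,0],[0,0,0]],
])

```text
t: 10.28
tool_pos: [0.5635, -0.0697, 0.3619]
orientation: [-0.334, -3.123, -0.001]
force: [-0.2, 0.4, -0.1]
opening: 0.0097
gripper_force: 40.0
```

```bash
python3 - <<'E'
from h import *
import pickle
p,d,c=grab('wrist'); cv2.imwrite('pics/wrist2.png',p); pickle.dump((p,d,c),open('wrist2.pkl','wb'))
s=robot.read_state(); print(s['tool_pos'],cv2.Rodrigues(s['orientation'])[0].round(4),s['q'][5],s['opening'])
print(proj(c,[[.5495,-.1319,.09]]))
E
```

```text
[ 0.56346267 -0.06919425  0.36187524] [[-9.775e-01  2.110e-01 -2.000e-04]
 [ 2.110e-01  9.775e-01  6.000e-04]
 [ 3.000e-04  6.000e-04 -1.000e+00]] -1.570950136752111 0.009708964935722158
[[246.89520491 205.79782534]]
```

View pics/wrist2.png

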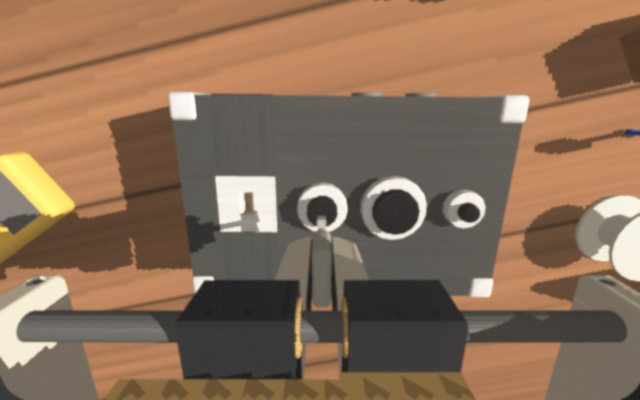

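The view shows the lock plate spanning about (216–278, 176–234) with the slot at (249,203), and the key foot at (321,218). I'll measure the plate and key foot.

```bash
python3 - <<'E'
from h import *
import pickle
p,d,c=pickle.load(open('wrist2.pkl','rb')); hsv=cv2.cvtColor(p,cv2.COLOR_BGR2HSV); P=cloud(c,d)
k=((hsv[...,1]<60)&(hsv[...,2]>120)).astype(np.uint8); m=np.zeros_like(k); m[165:245,200:290]=1
cs,_=cv2.findContours(k*m,cv2.RETR_EXTERNAL,cv2.CHAIN_APPROX_NONE); q=cv2.convexHull(max(cs,key=cv2.contourArea)).reshape(-1,2)
print('plate',cv2.minAreaRect((onplane(c,q,.09)[:,:2]*1000).astype(np.float32)))
y=((hsv[...,1]>80)&(hsv[...,0]>10)&(hsv[...,0]<40)).astype(np.uint8); m[:]=0; m[185:225,235:262]=1
v,u=np.nonzero(y*m); print('slot px',u.min(),u.max(),v.min(),v.max(),onplane(c,[[u.mean(),v.mean()]],.09))
for n,(a,b,r) in {'small':(.5893,.0485,.008),'med':(.5635,-.0684,.013),'large':(.5765,-.0099,.019)}.items():
    Q=P.reshape(-1,3); Q=Q[(np.hypot(Q[:,0]-a,Q[:,1]-b)<r+.006)&(Q[:,2]>.1065)&(Q[:,2]<.118)]; print(n,cv2.minEnclosingCircle((Q[:,:2]*1000).astype(np.float32)))
E=np.array(c['extrinsics'])
Q=P[150:290,290:350].reshape(-1,3);Q=Q[(Q[:,2]>.13)&(Q[:,2]<.152)]; print('foot',len(Q),Q.mean(0),cv2.minAreaRect((Q[:,:2]*1000).astype(np.float32)),Q[:,2].min())
cv2.imwrite('pics/b.png',cv2.resize(p[165:265,200:350],None,fx=5,fy=5,interpolation=2))
E
```

```text
plate ((548.1710205078125, -131.77635192871094), (52.343265533447266, 51.545528411865234), 77.86541748046875)
slot px 245 251 194 211 [[ 0.5479923  -0.12981568  0.09      ]]
small ((588.51318359375, 48.09039306640625), 7.877423286437988)
med ((562.104736328125, -68.40583038330078), 12.641324043273926)
large ((575.3268432617188, -10.005674362182617), 18.902130126953125)
foot 124 [ 0.55753316 -0.06822509  0.14358824] ((558.3199462890625, -68.40838623046875), (5.616759300231934, 7.667149543762207), 78.15937805175781) 0.13730778507650093
```

View pics/b.png

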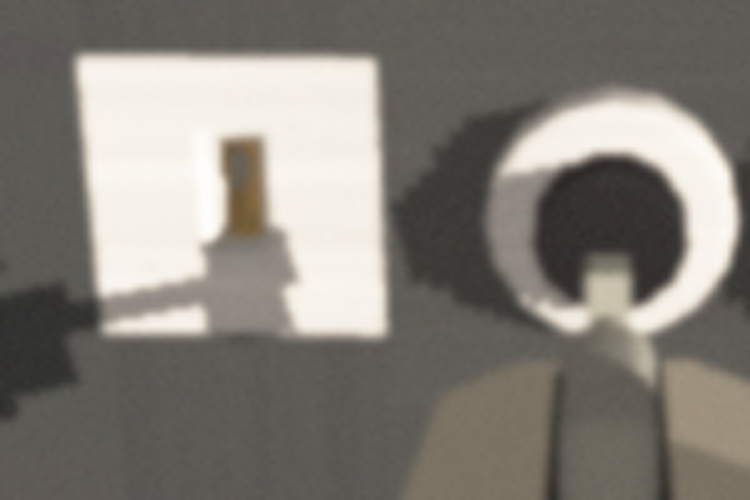

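```bash
python3 - <<'E'
from h import *
import pickle
p,d,c=pickle.load(open('wrist2.pkl','rb'))
t=np.array([.56346,-.0692]);kx=np.array([.9775,-.211])
for z in [.1365,.1465]:
    for s in [-9,0,9]: print('foot',z,s,proj(c,[[*(t+kx*s/1e3),z]]).round(1))
for z in [.181,.209]:
    for s in [-17,17]: print('bow',z,s,proj(c,[[*(t+kx*s/1e3),z]]).round(1))
P=cloud(c,d)
for v in range(208,300,4): print(v,P[v,321].round(4),p[v,321])
E
```

```text
foot 0.1365 -9 [[321.5 215. ]]
foot 0.1365 0 [[321.5 226.8]]
foot 0.1365 9 [[321.5 238.3]]
foot 0.1465 -9 [[321.5 220. ]]
foot 0.1465 0 [[321.5 232.3]]
foot 0.1465 9 [[321.5 244.3]]
bow 0.181 -17 [[321.6 228.7]]
bow 0.181 17 [[321.5 281.7]]
bow 0.209 -17 [[321.7 251.4]]
bow 0.209 17 [[321.6 312. ]]
208 [ 0.5581 -0.0684  0.1106] [49 49 54]
212 [ 0.5613 -0.0691  0.1108] [43 44 49]
216 [ 0.5551 -0.0677  0.1373] [ 90  98 104]
220 [ 0.555  -0.0677  0.1453] [157 176 183]
224 [ 0.5575 -0.0683  0.1462] [175 196 204]
228 [ 0.5607 -0.0689  0.1455] [137 152 159]
232 [ 0.5469 -0.066   0.1855] [104 114 118]
236 [ 0.5471 -0.066   0.1904] [ 96 105 110]
240 [ 0.5469 -0.066   0.1957] [84 93 97]
244 [ 0.5472 -0.066   0.2   ] [84 93 97]
248 [ 0.5467 -0.0659  0.2055] [ 87  96 100]
252 [ 0.5485 -0.0663  0.2062] [ 94 104 108]
256 [ 0.5504 -0.0667  0.2065] [ 96 105 110]
260 [ 0.5528 -0.0672  0.2059] [ 95 104 109]
264 [ 0.555  -0.0677  0.2059] [ 97 107 110]
268 [ 0.5569 -0.0681  0.2065] [ 95 104 109]
272 [ 0.5594 -0.0686  0.2059] [ 95 104 109]
276 [ 0.5612 -0.069   0.2065] [ 95 103 108]
280 [ 0.5639 -0.0696  0.2058] [ 96 104 108]
284 [ 0.5655 -0.0699  0.2068] [ 93 101 107]
288 [ 0.5679 -0.0705  0.2066] [ 94 105 108]
292 [ 0.5708 -0.0711  0.2056] [ 93 103 107]
296 [ 0.5723 -0.0714  0.2068] [ 93 103 107]
```

Call:
apply_moves([
  [[0.5,-22,0],[0,0,0.004]],
  [[0.5,-22,0],[0,0,0]],
  [[0.5,-20.4,0],[0,0,0]],
  [[0,0,14],[0,0,0]],
  [[0,0,14],[0,0,0]],
  [[0,0,12],[0,0,0]],
  [[0,0,0],[0,0,0]],
  [[0,0,0],[0,0,0]],
  [[0,0,0],[0,0,0]],
])

```text
t: 11.08
tool_pos: [0.5485, -0.1319, 0.3224]
orientation: [0.341, 3.123, -0.0]
force: [0.2, -0.4, -0.4]
opening: 0.0098
gripper_force: 40.0
```

```bash
python3 - <<'E'
from h import *
s=robot.read_state(); print(s['tool_pos'],s['force'])
p,d,c=grab('wrist'); cv2.imwrite('pics/c.png',cv2.resize(p[160:300,220:420],None,fx=4,fy=4,interpolation=2))
E
```

```text
[ 0.54849159 -0.13190613  0.32236857] [ 0.22003642 -0.35664471 -0.4292266 ]
```

View pics/c.png

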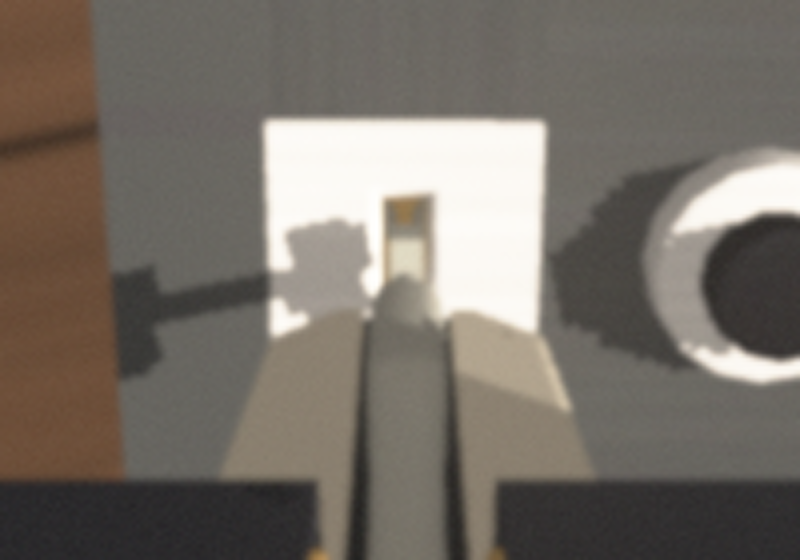

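The crop shows the foot at (405,255), centred over the slot at (409,235). I'll insert it.

Call:
apply_moves([
  [[0,0,4],[0,0,0]],
  [[0,0,4],[0,0,0]],
  [[0,0,4],[0,0,0]],
  [[0,0,4],[0,0,0]],
  [[0,0,0],[0,0,0]],
  [[0,0,0],[0,0,0]],
])

```text
t: 11.63
tool_pos: [0.548, -0.1326, 0.3052]
orientation: [-0.343, -3.122, -0.0]
force: [0.5, 1.1, -0.6]
opening: 0.0098
gripper_force: 40.0
```

Call:
apply_moves([
  [[0,0,1.5],[0,0,0.04]],
  [[0,0,1.5],[0,0,-0.08]],
  [[0,0,1.5],[0,0,0.08]],
  [[0,0,1.5],[0,0,-0.08]],
  [[0,0,1.5],[0,0,0.08]],
  [[0,0,1.5],[0,0,-0.08]],
  [[0,0,1.5],[0,0,0.08]],
  [[0,0,1.5],[0,0,-0.08]],
  [[0,0,1.5],[0,0,0.08]],
  [[0,0,0],[0,0,-0.08]],
  [[0,0,0],[0,0,0.08]],
  [[0,0,0],[0,0,-0.04]],
], newtons=55)

```text
t: 12.63
tool_pos: [0.5483, -0.1327, 0.2925]
orientation: [0.351, 3.122, -0.0]
force: [-0.2, 0.3, 0.2]
opening: 0.0097
gripper_force: 55.0
```

Call:
apply_moves([
  [[0,0,0.7],[0,0,0.04]],
  [[0,0,0.7],[0,0,-0.08]],
  [[0,0,0.6],[0,0,0.08]],
  [[0,0,0],[0,0,-0.08]],
  [[0,0,0],[0,0,0.08]],
  [[0,0,0],[0,0,-0.04]],
  [[0,0,0],[0,0,0]],
])

```text
t: 13.22
tool_pos: [0.5488, -0.1329, 0.2916]
orientation: [0.34, 3.121, -0.001]
force: [0.5, 0.3, 6.3]
opening: 0.0096
gripper_force: 55.0
```

Call:
apply_moves([
  [[0,0,0.8],[0,0,0.04]],
  [[0,0,0.7],[0,0,-0.08]],
  [[0,0,0],[0,0,0.08]],
  [[0,0,0],[0,0,-0.08]],
  [[0,0,0],[0,0,0.04]],
  [[0,0,0],[0,0,0]],
])

```text
t: 13.72
tool_pos: [0.549, -0.1329, 0.2914]
orientation: [0.346, 3.119, -0.001]
force: [-3.5, 1.3, 14.1]
opening: 0.0097
gripper_force: 55.0
```

Call:
apply_moves([
  [[0,0,-0.8],[0,0,0.12]],
  [[0,0,0],[0,0,0.12]],
  [[0,0,0],[0,0,0.12]],
  [[0,0,0],[0,0,0.12]],
  [[0,0,0],[0,0,0.12]],
  [[0,0,0],[0,0,0.12]],
  [[0,0,0],[0,0,0.12]],
  [[0,0,0],[0,0,0.12]],
  [[0,0,0],[0,0,0.12]],
  [[0,0,0],[0,0,0.12]],
  [[0,0,0],[0,0,0.12]],
  [[0,0,0],[0,0,0.12]],
])

```text
t: 14.72
tool_pos: [0.5485, -0.1331, 0.2915]
orientation: [2.322, 2.113, 0.0]
force: [-5.2, -1.0, 12.8]
opening: 0.0099
gripper_force: 55.0
```

```bash
python3 -c "
from h import *
s=robot.read_state();R=cv2.Rodrigues(s['orientation'])[0];print(s['tool_pos'],s['force'],s['wrist_torque'],np.arctan2(R[1,1],R[0,1]),s['q'][5])"
```

```text
[ 0.54854237 -0.13309285  0.29150438] [-5.24168468 -1.0346954  12.84709229] [-0.14578597  1.1388361   0.12616515] -0.09428650529372049 -0.23403086320789238
```

Call:
apply_moves([
  [[0,0,0],[0,0,0.05]],
  [[0,0,0],[0,0,0.05]],
  [[0,0,0],[0,0,0.05]],
  [[0,0,0],[0,0,0]],
  [[0,0,0],[0,0,0]],
])

```text
t: 15.13
tool_pos: [0.5485, -0.1331, 0.2915]
orientation: [2.469, 1.94, 0.0]
force: [-5.5, 0.0, 12.1]
opening: 0.0098
gripper_force: 55.0
```

```bash
python3 -c "
from h import *
s=robot.read_state();R=cv2.Rodrigues(s['orientation'])[0];print(s['tool_pos'],s['force'],s['wrist_torque'],np.arctan2(R[1,1],R[0,1]),s['q'][5])"
```

```text
[ 0.54846617 -0.13313407  0.29148217] [-5.52294509  0.04423876 12.11964913] [-0.18704224  1.12137365  0.07723273] -0.23880023016164334 -0.08958480598583485
```

Call:
apply_moves([
  [[0,0,0],[0,0,0.04]],
  [[0,0,0],[0,0,0.04]],
  [[0,0,0],[0,0,0.02]],
  [[0,0,0],[0,0,0]],
  [[0,0,0],[0,0,0]],
])

```text
t: 15.55
tool_pos: [0.5484, -0.1331, 0.2915]
orientation: [2.563, 1.815, 0.0]
force: [-5.1, -0.2, 12.1]
opening: 0.0096
gripper_force: 55.0
```

```bash
python3 -c "
from h import *
s=robot.read_state();R=cv2.Rodrigues(s['orientation'])[0];print(s['tool_pos'],s['force'],s['wrist_torque'],np.arctan2(R[1,1],R[0,1]),s['q'][5])
p,d,c=grab('wrist'); cv2.imwrite('pics/d.png',p)"
```

```text
[ 0.5484327  -0.13306612  0.29146499] [-5.11168058 -0.24053611 12.14552437] [-0.1410889   1.22061268  0.22463408] -0.3384356516674653 0.010096700532416649
```

View pics/d.png

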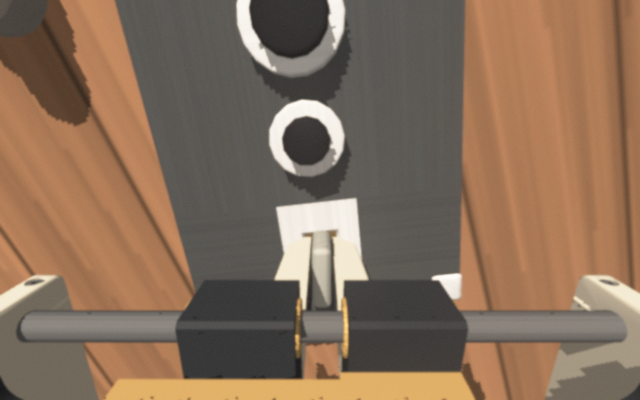

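The picture shows the key held, turned past the plate's square, with its bow at (322,265). I'll nudge it a bit more to confirm the stop by torque.

Call:
apply_moves([
  [[0,0,0],[0,0,0.04]],
  [[0,0,0],[0,0,0.03]],
  [[0,0,0],[0,0,0]],
  [[0,0,0],[0,0,0]],
  [[0,0,0],[0,0,0]],
])

```text
t: 16.02
tool_pos: [0.5485, -0.1331, 0.2915]
orientation: [2.624, 1.725, 0.0]
force: [-5.2, -0.3, 12.3]
opening: 0.0096
gripper_force: 55.2
```

```bash
python3 -c "
from h import *
for i in range(4):
    s=robot.read_state();R=cv2.Rodrigues(s['orientation'])[0];print(s['tool_pos'],s['force'],s['wrist_torque'],np.arctan2(R[1,1],R[0,1]),s['q'][5],s['joint_torque'][5]); grab('side')"
```

```text
[ 0.54845938 -0.13307128  0.29149075] [-5.24867615 -0.30787105 12.26732157] [-0.15845496  1.22809179  0.50382879] -0.4078610229262289 0.07964682394283232 0.5056731775403023
[ 0.54845184 -0.13308276  0.29149263] [-5.28961581 -0.70836858 11.91819215] [-0.22163792  1.20721473  0.58550883] -0.4078680377460898 0.0796161734488545 0.4946376197040081
[ 0.54845724 -0.13305445  0.29148644] [-5.45782433 -0.97879872 13.03422765] [-0.17331275  1.19266543  0.45952855] -0.40783392851840117 0.07964266580014168 0.49216417595744133
[ 0.54846793 -0.1330365   0.2914851 ] [-4.32999539 -0.5047456  12.35384389] [-0.07188678  1.16101635  0.48894416] -0.4077613254416411 0.0795880836687165 0.4915505088865757
```

```bash
python3 -c "
from plant import robot
print(robot.close_job())"
```

```text
the job is handed in; nothing more can be done
None
```

I pressed the buttons in order (small, medium, large), each to its stop. The key is fully home and turned clockwise to its stop, still held in the gripper (0.5 N m at the stop), and I handed the job in at about 16 s.

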